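# Push the supply tray back into its corner on the folding counter

### The arm

A 6-joint arm with a two-finger parallel gripper is mounted at the origin on the work surface. World frame = base frame: x ahead of the robot, y to its left, z up, the work surface at z = 0. Lengths are in m, angles in rad, forces in N, time in s.
With the tool pointing down it reaches from about 0.375 to 0.975 m from the base axis. Payload 3.8 kg.
Tool frame: the origin (TCP) lies midway between the tips of the shut fingers; the grasp point (between the pads) lies 19 mm behind it; z points along the fingers, y is the line along which they close (so a half turn about z gives the same grasp; the last joint's range is limited). The gripper opens to 85 mm and grips with 20 to 120 N. Pads are 22 mm wide; open, the fingers measure 114 mm over their backs; the gripper's body (76 mm by 85 mm) begins 54 mm behind the grasp point. The pads swing forward as they close: fully open they stand 13 mm farther back than shut.
Start: joints at [1.144, 0.264, 1.604, -0, 1.274, -0.037], TCP at [0.256, 0.624, 0.231] pointing down, gripper open.
Joint ranges: [-2.63, 2.63], [-0.94, 2.18], [0.31, 2.57], [-1.31, 4.45], [0, 2.66], [-2.55, 2.55]. Speed limits (rad/s): [2.57, 2.57, 3.14, 3.14, 3.14, 3.14].

### API

Orientations are given as a rotation vector (axis times angle).
In Python, from workcell import read_state, vision, ticket gives the robot as it stands. The module is installed in compiled form; this text tells all that it offers.
- The arm moves only by the tool jog_arm, never from a script. Its arguments are lists of equal length, an entry for each row: "turn": the turn, a rotation vector about the tool's x, y, z in rad, a list of three; "delta_pos": the shift along the tool's x, y, z in m, a list of three; "gripper": the finger opening in m, from 0 to 0.0854. In form: {"turn": [[rx, ry, rz], ...], "delta_pos": [[dx, dy, dz], ...], "gripper": [gripper, ...]}. A call has 1 to 20 rows; each row shifts and turns the commanded pose from where the row before left it, along the tool's axes as they then stand; what a row does not reach is not made up. A row lasts 1/12 s, in which the tool goes at most 41.7 mm and 7.16 degrees, less where a joint would pass 70% of its speed; a pose out of reach is approached as far as the arm can. A call with a gripper value outside its range is refused whole. The fingers move at their own pace and stop on an object; "grip_force" is the grip in N (left out, the last holds). Time passes only in rows, so rows that do not move let the fingers close. It gives the time, the measured TCP pose, the force, the opening and the grip force at its end, in the units of the state.
- read_state(): the state, without advancing time (a new reading comes with each control period).
- vision.read_camera(name): name is "scene" or "top" or "wrist"; returns the picture (384x512x3 uint8, red, green, blue); there is no depth.
- vision.calibration(name): a dict with "vfov" (degrees; the focal length in pixels is half the picture's height over the tangent of half this angle, whatever the lens; pixels are square), "cx", "cy" (the principal point, pixels), "dist" ([k1, k2, p1, p2, k3] as OpenCV has them; the pictures are not rectified), "R" (3x3) and "t" (3): a world point X has camera coordinates R X + t; the wrist camera has in their place "mount" (4x4, takes a point from camera to tool coordinates, whose origin is the TCP and whose axes are the flange's). Camera axes: x right, y down, z forward; pixel columns grow to the right and rows downward; lengths in m; the calibration is good to about 2 mm. A picture is of the moment at which its call begins: read the wrist's pose just before it. calibration takes no time and is no camera call.
- ticket.finish_job(): hands the job in; it is judged then, once.
The state is a dict: "time": time; "q": joint angles; "joint_vel": joint speeds; "joint_torque": joint torques, N m; "tool_pos": TCP position; "tcp_rot": TCP orientation; "wrist_force": force on the tool from outside, world axes, zero at the start; "torque": the same for the moment, N m; "width": opening from 0.0 (shut) to 1.0 (fully open); "grip_force": force on a finger pad.
Only numpy, scipy, OpenCV 4.12 (cv2) and the standard library are available. Lean on these libraries where they do the work, as an engineer would, in place of code of your own. Each camera call takes 0.05 s, during which the arm holds its last target. There are 200 camera calls.

### The job

Clear the folding counter: push the wooden supply tray back into its corner, so that its long side sits flush against the upstand and its short end is up against the coin box. Slide it gently along the counter, never lifting it, keep the two small bottles and the jar standing in it, and leave everything else on the counter where it is.

Things in the scene. Friction and masses are not known exactly. Their poses are not given: they have to be found in the camera images.
- tray: loose lacquered wooden tray with an open top, 150 mm (its x) by 230 mm (its y, the long side), rim 25 mm high all round, walls and floor 7 mm thick, upright outer faces; about 0.3 to 0.65 kg empty, smooth: loaded, it takes about 1.5 to 4 N to slide. Origin: centre of its underside, on the counter (z = 0). It starts out on the open counter, more or less skewed, and is the same either way round
- bottle_a: small white bottle, 38 mm across, 68 mm tall, 0.07 kg, standing loose in the tray. Origin: centre of its foot, 7 mm above the tray's underside; z along the bottle
- bottle_b: a second bottle just like it, also standing loose in the tray
- jar: squat jar, 54 mm across, 55 mm tall, 0.11 kg, standing loose in the tray. Origin: centre of its foot, 7 mm above the tray's underside; z along the jar
- upstand: fixed white upstand, 60 mm high, running along the whole rear of the counter, with a level ledge about as high behind it. Origin: on the counter at the foot of its front face (the face towards the robot), near the middle of its length; x points away from the robot, square to that face, y runs along the face. It can stand a little skew to the robot
- coin_box: fixed white sheet-steel coin meter box, 170 mm deep (x) by 130 mm wide (y) by 210 mm tall, square to the upstand with its back against it, coin slot and round lock on its front (-x). It stands to the left or to the right of the tray; the tray goes against its side face that looks towards the middle of the counter. Origin: centre of its underside; y runs along the upstand
- carton: loose detergent carton with a pale lid, 110 mm deep (x) by 140 mm wide (y) by 190 mm tall, 1.4 kg, near the upstand at the other end from the coin box; to be left alone. Origin: centre of its underside
- softener: large white bottle, 72 mm across, 170 mm tall, 0.6 kg, at one side of the counter nearer the robot; to be left alone. Origin: centre of its foot
- cup: grey plastic cup, 76 mm across, 75 mm tall, 0.12 kg, at the other side of the counter nearer the robot; to be left alone. Origin: centre of its foot

How it is judged:
By the outcome, as a careful person would: the job done as asked, in the order asked, and still so for the second after the job is handed in, with the robot touching nothing.
It also fails if it takes over 58 s, if anything falls off the work surface, if the arm or the gripper's body presses on something with over 40 N, if the wrist force passes 120 N, or if a joint passes its speed limit or range.

## Working session

There is one attempt and no reset: what is moved stays moved. The work goes in short steps, Python scripts to look and compute and a tool call to move; the robot and the scene stay as the last step left them, time stands still between calls to the robot, and variables do not carry over. Pictures are saved under pics/ and viewed, at most 12 in all, crops included, and the job is handed in when it is done.

Besides the shell and the picture viewer there is one more tool, called after ">>>" as a command line: name --argument value ..., lists and objects as JSON in quotes. jog_arm: Moves the arm, as the interface text tells. Its arguments: {"type":"object","properties":{"turn":{"type":"array","items":{"type":"array","items":{"type":"number"}}},"delta_pos":{"type":"array","items":{"type":"array","items":{"type":"number"}}},"gripper":{"type":"array","items":{"type":"number"}},"grip_force":{"type":"number"}},"required":["turn","delta_pos","gripper"]}

```bash
mkdir -p pics; cat > h.py <<'E'
import numpy as np, cv2
from workcell import read_state, vision, ticket
def K(c,h=384):
    f=h/2/np.tan(np.radians(c["vfov"])/2); return np.array([[f,0,c["cx"]],[0,f,c["cy"]],[0,0,1]])
def ray(name,px):
    c=vision.calibration(name)
    u=cv2.undistortPoints(np.array(px,float).reshape(-1,1,2),K(c),np.array(c["dist"],float)).reshape(-1,2)
    d=np.c_[u,np.ones(len(u))]
    if "R" in c: R=np.array(c["R"]);t=np.array(c["t"]).ravel()
    else:
        s=read_state();M=np.array(c["mount"]);Rt=cv2.Rodrigues(np.array(s["tcp_rot"],float))[0]
        Rwc=Rt@M[:3,:3];o=Rt@M[:3,3]+np.array(s["tool_pos"]);R=Rwc.T;t=-R@o
    return -R.T@t, d@R
def plane(name,px,z):
    o,d=ray(name,px); return o+d*((z-o[2])/d[:,2])[:,None]
def snap(name,fn):
    im=vision.read_camera(name);cv2.imwrite(fn,im[:,:,::-1]);return im
E
python3 - <<'E'
from h import *
a=snap("top","pics/top0.png");b=snap("scene","pics/scene0.png")
s=read_state();print(s)
for n in("top","scene"):
    print(n,ray(n,[[256,192]]))
E
```

```text
{'time': 0.1, 'q': array([ 1.14409813e+00,  2.64671186e-01,  1.60523880e+00,  1.31501246e-05,
        1.27373557e+00, -3.69072509e-02]), 'joint_vel': array([-0.00149638, -0.0013865 , -0.0037809 , -0.00023345,  0.00161856,
       -0.0004713 ]), 'joint_torque': array([ 1.28584692e-03, -5.16706789e+01, -3.68589234e+01,  8.52835115e-06,
        6.32253330e-03, -4.06627760e-05]), 'tool_pos': array([0.2562207 , 0.62375453, 0.23009028]), 'tcp_rot': array([-0.60832531, -3.08163836,  0.00313342]), 'wrist_force': array([0.61487054, 0.31989004, 0.23562816]), 'torque': array([0.01475741, 0.02470066, 0.029482  ]), 'grip_force': 0.0, 'width': 1.0002538653495097}
top (array([ 0.31111495, -0.01350614,  1.15752057]), array([[ 0.18593289,  0.00995246, -0.98254883]]))
scene (array([1.1087131 , 0.49170745, 0.77573283]), array([[-0.5497468 , -0.47887039, -0.68445695]]))
```

View pics/top0.png

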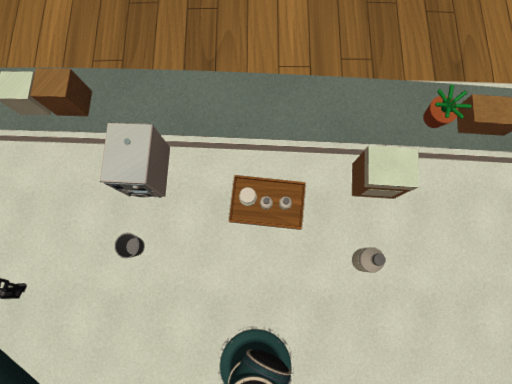

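View pics/scene0.png

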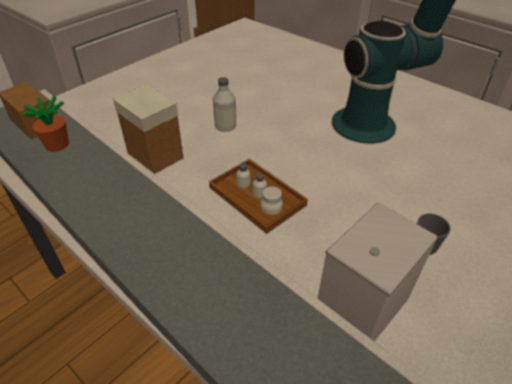

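The top view shows the tray at about (268,202), the coin box on the left (+y) with its inner face at column ~167, and the upstand's front face as a dark strip at rows ~137–155. The carton is right at (385,172), the softener at (369,260) and the cup at (130,245).

```bash
python3 - <<'E'
from h import *
a=cv2.imread("pics/top0.png")
cv2.imwrite("pics/crop1.png",cv2.resize(a[118:268,95:325],None,fx=3.4,fy=3.4,interpolation=cv2.INTER_CUBIC))
hsv=cv2.cvtColor(a,cv2.COLOR_BGR2HSV)
m=((hsv[...,1]>90)&(hsv[...,0]<25)).astype(np.uint8); m[:165]=0;m[240:]=0;m[:,:200]=0;m[:,330:]=0
c=max(cv2.findContours(m,0,2)[0],key=cv2.contourArea)
P=plane("top",c.reshape(-1,2),0.025)[:,:2].astype(np.float32)
r=cv2.minAreaRect(P);print(r);print(cv2.boxPoints(r))
g=cv2.cvtColor(a,cv2.COLOR_BGR2GRAY).astype(int)
for x in (190,210,250,290,320,345): print(x,[(y,tuple(a[y,x])) and (y,g[y,x]) for y in range(128,162)])
for y in (170,180,190): print(y,[(x,g[y,x]) for x in range(150,180)])
E
```

```text
((0.49567681550979614, -0.03691485524177551), (0.22721026837825775, 0.15020416676998138), 84.0327377319336)
[[ 0.40917125 -0.14209679]
 [ 0.55856156 -0.15771204]
 [ 0.5821824   0.06826708]
 [ 0.43279207  0.08388233]]
190 [(128, np.int64(99)), (129, np.int64(99)), (130, np.int64(99)), (131, np.int64(99)), (132, np.int64(98)), (133, np.int64(96)), (134, np.int64(96)), (135, np.int64(108)), (136, np.int64(186)), (137, np.int64(196)), (138, np.int64(196)), (139, np.int64(195)), (140, np.int64(194)), (141, np.int64(192)), (142, np.int64(115)), (143, np.int64(90)), (144, np.int64(92)), (145, np.int64(93)), (146, np.int64(99)), (147, np.int64(168)), (148, np.int64(193)), (149, np.int64(194)), (150, np.int64(196)), (151, np.int64(194)), (152, np.int64(190)), (153, np.int64(195)), (154, np.int64(193)), (155, np.int64(194)), (156, np.int64(195)), (157, np.int64(196)), (158, np.int64(194)), (159, np.int64(193)), (160, np.int64(196)), (161, np.int64(194))]
210 [(128, np.int64(104)), (129, np.int64(103)), (130, np.int64(97)), (131, np.int64(98)), (132, np.int64(102)), (133, np.int64(101)), (134, 
[... 4825 characters left out ...]
(189)), (178, np.int64(188)), (179, np.int64(192))]
190 [(150, np.int64(55)), (151, np.int64(65)), (152, np.int64(76)), (153, np.int64(82)), (154, np.int64(79)), (155, np.int64(80)), (156, np.int64(77)), (157, np.int64(73)), (158, np.int64(73)), (159, np.int64(72)), (160, np.int64(67)), (161, np.int64(70)), (162, np.int64(70)), (163, np.int64(70)), (164, np.int64(67)), (165, np.int64(82)), (166, np.int64(189)), (167, np.int64(194)), (168, np.int64(190)), (169, np.int64(191)), (170, np.int64(190)), (171, np.int64(189)), (172, np.int64(191)), (173, np.int64(189)), (174, np.int64(188)), (175, np.int64(185)), (176, np.int64(191)), (177, np.int64(195)), (178, np.int64(194)), (179, np.int64(194))]
```

View pics/crop1.png

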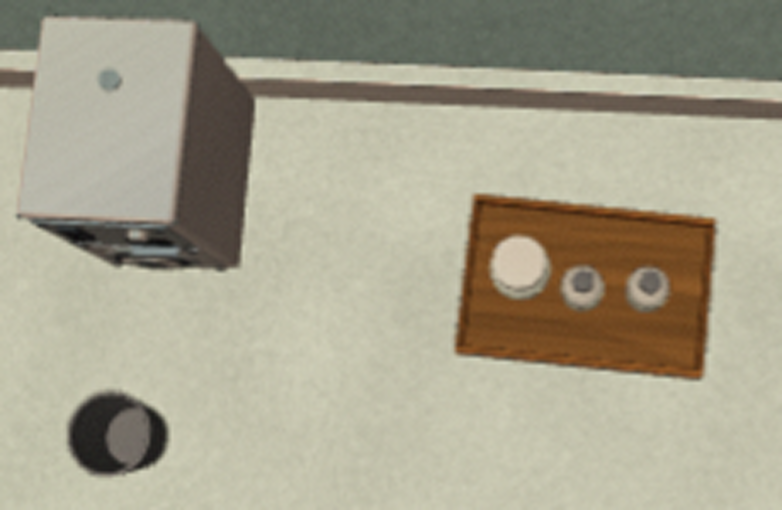

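Crop confirms: tray clean rectangle, jar at its left end, bottles mid-line; upstand foot edge and coin-box foot edge are sharp.

```bash
python3 - <<'E'
from h import *
f=lambda p,z:plane("top",p,z)[:,:2]
U=f([[190,146.6],[210,147.6],[250,149],[290,151.2],[320,152.6],[345,153.6]],0)
U2=f([[190,141.8],[210,142.8],[250,144.1],[290,145.9],[320,147.2],[345,148.8]],.06)
B=f([[167.2,170],[166.2,180],[165.2,190]],0)
T=lambda x,y:[95+x/3.4,118+y/3.4]
for n,L in(("U",U),("U2",U2)):
    p=np.polyfit(L[:,1],L[:,0],1);print(n,p,L.round(4).tolist())
print("B",B.round(4).tolist())
print("jar lid",f([T(519,263)],.055),"bot",f([T(583,280),T(650,280)],.068))
print("tray corners",f([T(475,195),T(715,218),T(702,378),T(457,352)],.025).round(4).tolist())
print("box corner base front",f([T(240,268)],0),"carton base",f([[354,193],[402,197]],0),"carton top",f([[366,187],[370,147]],.19),"softener",f([[372,258]],.17),"cup",f([[130,245]],.075))
E
```

```text
U [0.04635492 0.67303169] [[0.6832, 0.2177], [0.6796, 0.151], [0.6747, 0.0185], [0.6673, -0.1136], [0.6628, -0.2127], [0.6597, -0.2957]]
U2 [0.04421295 0.67062151] [[0.6798, 0.2063], [0.6763, 0.1429], [0.6719, 0.0169], [0.6662, -0.1087], [0.6622, -0.203], [0.6573, -0.2818]]
B [[0.6033, 0.2898], [0.5697, 0.2914], [0.5365, 0.2931]]
jar lid [[0.50925975 0.02324946]] bot [[ 0.49162765 -0.03418974]
 [ 0.49167844 -0.09377645]]
tray corners [[0.5793, 0.0659], [0.5575, -0.1585], [0.4083, -0.1433], [0.4318, 0.0804]]
box corner base front [[0.51397576 0.29067999]] carton base [[ 0.52716927 -0.31918943]
 [ 0.51404934 -0.47684982]] carton top [[ 0.50833341 -0.30281041]
 [ 0.62198238 -0.32058371]] softener [[ 0.31793247 -0.31538834]] cup [[0.35537759 0.37130809]]
```

>>> jog_arm --turn '[[0, 0, 0.1227], [0, 0, 0.1227], [0, 0, 0.1227], [0, 0, 0.1227], [0, 0, 0.1227], [0, 0, 0.1227], [0, 0, 0.1227], [0, 0, 0.1227], [0, 0, 0.1227], [0, 0, 0.1227]]' --delta_pos '[[0, 0, 0], [0, 0, 0], [0, 0, 0], [0, 0, 0], [0, 0, 0], [0, 0, 0], [0, 0, 0], [0, 0, 0], [0, 0, 0], [0, 0, 0]]' --gripper '[0.085, 0.085, 0.085, 0.085, 0.085, 0.085, 0.085, 0.085, 0.085, 0.085]'

```text
time: 0.93
tool_pos: [0.2563, 0.624, 0.2305]
tcp_rot: [2.278, 2.163, -0.002]
wrist_force: [0.5, -0.2, -0.3]
width: 0.997
grip_force: 0.0
```

>>> jog_arm --turn '[[0, 0, 0], [0, 0, 0], [0, 0, 0], [0, 0, 0], [0, 0, 0], [0, 0, 0], [0, 0, 0], [0, 0, 0], [0, 0, 0], [0, 0, 0], [0, 0, 0], [0, 0, 0], [0, 0, 0], [0, 0, 0], [0, 0, 0], [0, 0, 0], [0, 0, 0], [0, 0, 0], [0, 0, 0], [0, 0, 0]]' --delta_pos '[[-0.039, 0.0134, 0], [-0.039, 0.0134, 0], [-0.039, 0.0134, 0], [-0.039, 0.0134, 0], [-0.039, 0.0134, 0], [-0.039, 0.0134, 0], [-0.039, 0.0134, 0], [-0.039, 0.0134, 0], [-0.039, 0.0134, 0], [-0.039, 0.0134, 0], [-0.039, 0.0134, 0], [-0.039, 0.0134, 0], [-0.039, 0.0134, 0], [-0.039, 0.0134, 0], [-0.039, 0.0134, 0], [-0.039, 0.0134, 0], [-0.039, 0.0134, 0], [-0.039, 0.0134, 0], [-0.039, 0.0134, 0], [0, 0, 0]]' --gripper '[0.085, 0.085, 0.085, 0.085, 0.085, 0.085, 0.085, 0.085, 0.085, 0.085, 0.085, 0.085, 0.085, 0.085, 0.085, 0.085, 0.085, 0.085, 0.085, 0.085]'

```text
time: 2.6
tool_pos: [0.478, -0.1339, 0.2312]
tcp_rot: [2.276, 2.161, -0.003]
wrist_force: [-0.4, 0.4, 1.0]
width: 0.997
grip_force: 0.0
```

```bash
cat >> h.py <<'E'
PSI=-0.0455;O=np.array([0.672,0.]);nh=np.array([np.cos(PSI),np.sin(PSI)]);th=np.array([-np.sin(PSI),np.cos(PSI)])
nt=lambda p:np.array([(np.array(p)[:2]-O)@nh,(np.array(p)[:2]-O)@th])
def st():
    s=read_state();R=cv2.Rodrigues(np.array(s["tcp_rot"],float))[0]
    print("t",s["time"],"pos",s["tool_pos"].round(4),"nt",nt(s["tool_pos"]).round(4),"yaw_y",np.arctan2(R[1,1],R[0,1]).round(4),"zax",R[:,2].round(4),"F",s["wrist_force"].round(1))
E
python3 -c "
from h import *
st();snap('wrist','pics/w1.png')"
```

```text
t 2.6 pos [ 0.478  -0.1339  0.2312] nt [-0.1877 -0.1426] yaw_y -0.0515 zax [ 9.0e-04 -3.6e-03 -1.0e+00] F [-0.4  0.4  1. ]
```

View pics/w1.png

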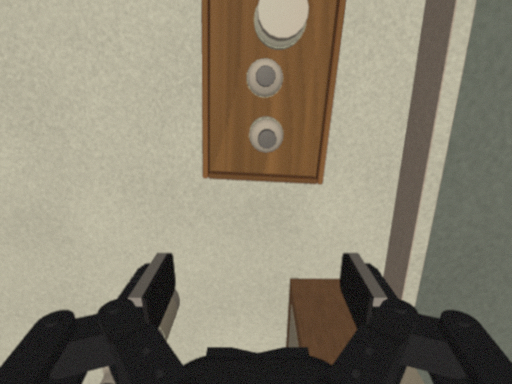

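Wrist view: tray's near end corners at (204,177) and (323,184), upstand foot edge from ~(424,0) to (385,270). Checking against the top-camera estimate.

```bash
python3 - <<'E'
from h import *
for p,z in (([[204,177],[323,184],[345,0],[203,0]],.025),([[424,5],[413,100],[399,200],[387,270]],0)):
    P=plane("wrist",p,z);print([nt(q).round(4).tolist() for q in P])
E
```

```text
[[-0.2538, -0.1501], [-0.1062, -0.1602], [-0.0958, 0.0382], [-0.2428, 0.0391]]
[[-0.0002, 0.0403], [0.0032, -0.0612], [0.005, -0.1911], [0.0038, -0.3014]]
```

>>> jog_arm --turn '[[0, 0, 0], [0, 0, 0], [0, 0, 0], [0, 0, 0], [0, 0, 0], [0, 0, 0], [0, 0, 0], [0, 0, 0], [0, 0, 0], [0, 0, 0], [0, 0, 0], [0, 0, 0], [0, 0, 0], [0, 0, 0], [0, 0, 0]]' --delta_pos '[[-0.024, 0.005, 0], [-0.024, 0.005, 0], [0, 0, 0.03], [0, 0, 0.03], [0, 0, 0.03], [0, 0, 0.03], [0, 0, 0.03], [0, 0, 0.02], [0, 0, 0.02], [0, 0, 0.01], [0, 0, 0.01], [0, 0, 0.01], [0, 0, 0.008], [0, 0, 0], [0, 0, 0]]' --gripper '[0.085, 0.085, 0.085, 0.085, 0.085, 0.085, 0.085, 0.085, 0.085, 0.085, 0.085, 0.085, 0.085, 0.085, 0.085]'

```text
time: 3.9
tool_pos: [0.4847, -0.176, 0.0034]
tcp_rot: [-2.272, -2.17, 0.0]
wrist_force: [-0.3, -0.0, 0.3]
width: 0.994
grip_force: 0.0
```

```bash
python3 -c "
from h import *
st();a=snap('top','pics/a.png');b=snap('wrist','pics/w2.png');a=cv2.resize(a[120:270,150:390],None,fx=2,fy=2)
b=cv2.resize(b,(400,300));c=np.zeros((300,880,3),np.uint8);c[:,:480]=a;c[:,480:]=b;cv2.imwrite('pics/m2.png',cv2.resize(c,(800,273))[:,:,::-1])"
```

```text
t 3.9 pos [ 0.4847 -0.176   0.0034] nt [-0.1791 -0.1843] yaw_y -0.0459 zax [-0.  0. -1.] F [-0.3 -0.   0.3]
```

View pics/m2.png

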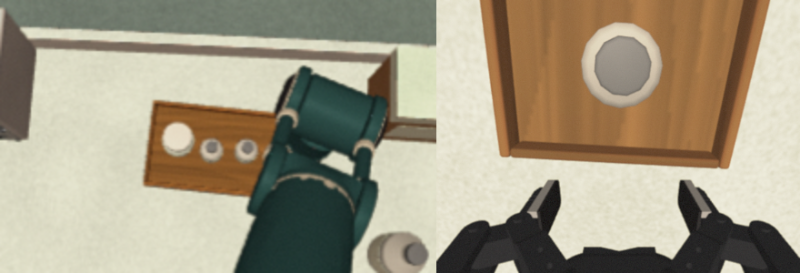

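>>> jog_arm --turn '[[0, 0, 0], [0, 0, 0], [0, 0, 0], [0, 0, 0], [0, 0, 0], [0, 0, 0], [0, 0, 0], [0, 0, 0], [0, 0, 0], [0, 0, 0], [0, 0, 0], [0, 0, 0], [0, 0, 0], [0, 0, 0], [0, 0, 0], [0, 0, 0], [0, 0, 0], [0, 0, 0], [0, 0, 0], [0, 0, 0]]' --delta_pos '[[0, 0, 0.003], [0.002, 0, 0], [0.002, 0, 0], [0.002, 0, 0], [0.001, 0, 0], [0.001, 0, 0], [0.001, 0, 0], [0.001, 0, 0], [0.001, 0, 0], [0.001, 0, 0], [0.001, 0, 0], [0.001, 0, 0], [0.002, 0, 0], [0.002, 0, 0], [0.002, 0, 0], [0.002, 0, 0], [0.002, 0, 0], [0.002, 0, 0], [0.002, 0, 0], [0.002, 0, 0]]' --gripper '[0.085, 0.085, 0.085, 0.085, 0.085, 0.085, 0.085, 0.085, 0.085, 0.085, 0.085, 0.085, 0.085, 0.085, 0.085, 0.085, 0.085, 0.085, 0.085, 0.085]'

```text
time: 5.67
tool_pos: [0.486, -0.1458, 0.0003]
tcp_rot: [2.272, 2.17, 0.0]
wrist_force: [-0.7, -2.8, -0.9]
width: 0.999
grip_force: 1.6
```

```bash
cat >> h.py <<'E'
def look(fn):
    a=vision.read_camera('top');b=vision.read_camera('wrist');a=cv2.resize(a[120:270,150:390],None,fx=2,fy=2)
    b=cv2.resize(b,(400,300));c=np.hstack([a,b]);cv2.imwrite(fn,cv2.resize(c,(800,273))[:,:,::-1])
E
python3 -c "
from h import *
st();look('pics/m3.png')"
```

```text
t 5.6667 pos [ 4.860e-01 -1.458e-01  3.000e-04] nt [-0.1792 -0.1541] yaw_y -0.0459 zax [ 1.e-04 -1.e-04 -1.e+00] F [-0.7 -2.8 -0.9]
```

View pics/m3.png

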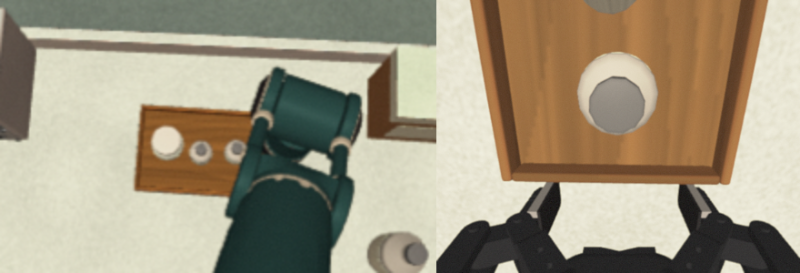

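The tray is now square to the pads, both fingers in contact, with 2.8 N push and items standing. Continuing.

>>> jog_arm --turn '[[0, 0, 0], [0, 0, 0], [0, 0, 0], [0, 0, 0], [0, 0, 0], [0, 0, 0], [0, 0, 0], [0, 0, 0], [0, 0, 0], [0, 0, 0], [0, 0, 0], [0, 0, 0], [0, 0, 0], [0, 0, 0], [0, 0, 0], [0, 0, 0], [0, 0, 0], [0, 0, 0], [0, 0, 0], [0, 0, 0]]' --delta_pos '[[0.003, 0, 0], [0.003, 0, 0], [0.004, 0, 0], [0.004, 0, 0], [0.004, 0, 0], [0.004, 0, 0], [0.004, 0, 0], [0.004, 0, 0], [0.004, 0, 0], [0.004, 0, 0], [0.004, 0, 0], [0.004, 0, 0], [0.004, 0, 0], [0.004, 0, 0], [0.004, 0, 0], [0.004, 0, 0], [0.004, 0, 0], [0.004, 0, 0], [0.004, 0, 0], [0.004, 0, 0]]' --gripper '[0.085, 0.085, 0.085, 0.085, 0.085, 0.085, 0.085, 0.085, 0.085, 0.085, 0.085, 0.085, 0.085, 0.085, 0.085, 0.085, 0.085, 0.085, 0.085, 0.085]'

```text
time: 7.43
tool_pos: [0.4895, -0.0677, 0.0003]
tcp_rot: [2.272, 2.17, -0.0]
wrist_force: [0.1, -4.5, 1.7]
width: 0.998
grip_force: 2.2
```

>>> jog_arm --turn '[[0, 0, 0], [0, 0, 0], [0, 0, 0], [0, 0, 0], [0, 0, 0], [0, 0, 0], [0, 0, 0], [0, 0, 0], [0, 0, 0], [0, 0, 0], [0, 0, 0], [0, 0, 0], [0, 0, 0], [0, 0, 0], [0, 0, 0], [0, 0, 0], [0, 0, 0], [0, 0, 0], [0, 0, 0], [0, 0, 0]]' --delta_pos '[[0.004, 0, 0], [0.004, 0, 0], [0.004, 0, 0], [0.004, 0, 0], [0.004, 0, 0], [0.004, 0, 0], [0.004, 0, 0], [0.004, 0, 0], [0.004, 0, 0], [0.004, 0, 0], [0.004, 0, 0], [0.004, 0, 0], [0.004, 0, 0], [0.004, 0, 0], [0.004, 0, 0], [0.004, 0, 0], [0.004, 0, 0], [0.004, 0, 0], [0.003, 0, 0], [0.002, 0, 0]]' --gripper '[0.085, 0.085, 0.085, 0.085, 0.085, 0.085, 0.085, 0.085, 0.085, 0.085, 0.085, 0.085, 0.085, 0.085, 0.085, 0.085, 0.085, 0.085, 0.085, 0.085]'

```text
time: 9.1
tool_pos: [0.493, 0.0092, 0.0003]
tcp_rot: [-2.272, -2.17, 0.0]
wrist_force: [-0.9, -5.5, 2.6]
width: 0.993
grip_force: 2.6
```

```bash
python3 -c "
from h import *
st();look('pics/m4.png')"
```

```text
t 9.1 pos [4.93e-01 9.20e-03 3.00e-04] nt [-0.1793  0.0011] yaw_y -0.0458 zax [-2.e-04 -0.e+00 -1.e+00] F [-0.9 -5.5  2.6]
```

View pics/m4.png

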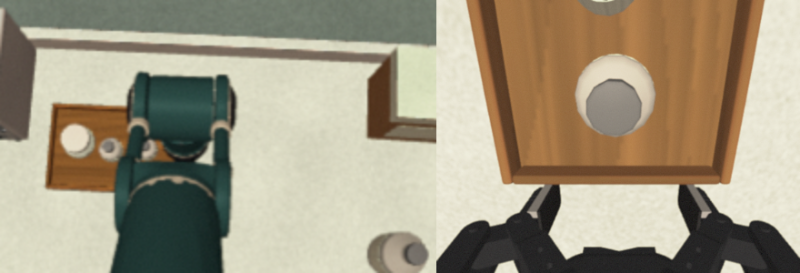

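Tray still square, items standing; tray lead corner at composite (54,104). Push 36 mm more, then measure the gap.

>>> jog_arm --turn '[[0, 0, 0], [0, 0, 0], [0, 0, 0], [0, 0, 0], [0, 0, 0], [0, 0, 0], [0, 0, 0], [0, 0, 0], [0, 0, 0], [0, 0, 0], [0, 0, 0], [0, 0, 0], [0, 0, 0], [0, 0, 0], [0, 0, 0]]' --delta_pos '[[0.003, 0, 0], [0.003, 0, 0], [0.004, 0, 0], [0.004, 0, 0], [0.004, 0, 0], [0.004, 0, 0], [0.003, 0, 0], [0.003, 0, 0], [0.002, 0, 0], [0.002, 0, 0], [0.001, 0, 0], [0.001, 0, 0], [0, 0, 0], [-0.006, 0, 0], [-0.006, 0, 0]]' --gripper '[0.085, 0.085, 0.085, 0.085, 0.085, 0.085, 0.085, 0.085, 0.085, 0.085, 0.085, 0.085, 0.085, 0.085, 0.085]'

```text
time: 10.45
tool_pos: [0.4941, 0.0311, 0.0003]
tcp_rot: [-2.271, -2.17, -0.001]
wrist_force: [0.4, -0.1, 0.1]
width: 0.992
grip_force: 0.0
```

```bash
python3 - <<'E'
from h import *
st();a=snap('top','pics/t5.png')
h=cv2.cvtColor(a,cv2.COLOR_RGB2HSV);m=(h[...,1]>90)&(h[...,0]<25)&(h[...,2]>60);m[:165]=0;m[240:]=0;m[:,:155]=0;m[:,250:]=0
c=max(cv2.findContours(m.astype(np.uint8),0,2)[0],key=cv2.contourArea).reshape(-1,2)
P=np.array([nt(q) for q in plane('top',c,.025)])
for n in (-.22,-.2,-.18,-.16,-.14):
    k=abs(P[:,0]-n)<.008;print('lead t at n',n,P[k,1].max().round(4))
for t in (.23,.2,.17,.15):
    k=abs(P[:,1]-t)<.006;print('n range at t',t,P[k,0].min().round(4),P[k,0].max().round(4))
E
```

```text
t 10.45 pos [4.941e-01 3.110e-02 3.000e-04] nt [-0.1792  0.0229] yaw_y -0.0457 zax [ 1.e-04  8.e-04 -1.e+00] F [ 0.4 -0.1  0.1]
lead t at n -0.22 0.151
lead t at n -0.2 0.2752
lead t at n -0.18 0.2751Traceback (most recent call last):
  File "<stdin>", line 7, in <module>
    return umr_maximum(a, axis, None, out, keepdims, initial, where)
ValueError: zero-size array to reduction operation maximum which has no identity
```

>>> jog_arm --turn '[[0, 0, 0], [0, 0, 0], [0, 0, 0], [0, 0, 0], [0, 0, 0], [0, 0, 0], [0, 0, 0], [0, 0, 0], [0, 0, 0], [0, 0, 0], [0, 0, 0], [0, 0, 0]]' --delta_pos '[[0, 0, -0.01], [0, 0, -0.02], [0, 0, -0.03], [0, 0, -0.03], [0, 0, -0.03], [0, 0, -0.03], [0.023, -0.016, 0], [0.023, -0.016, 0], [0.023, -0.016, 0], [0.023, -0.016, 0], [0.023, -0.016, 0], [0.023, -0.016, 0]]' --gripper '[0.085, 0.085, 0.085, 0.085, 0.085, 0.085, 0.085, 0.085, 0.085, 0.085, 0.085, 0.085]'

```text
time: 11.5
tool_pos: [0.4037, 0.1741, 0.1512]
tcp_rot: [-2.273, -2.169, -0.002]
wrist_force: [0.7, 0.7, 0.9]
width: 0.993
grip_force: 0.0
```

>>> jog_arm --turn '[[0, 0, -0.1208], [0, 0, -0.1208], [0, 0, -0.1208], [0, 0, -0.1208], [0, 0, -0.1208], [0, 0, -0.1208], [0, 0, -0.1208], [0, 0, -0.1208], [0, 0, -0.1208], [0, 0, -0.1208], [0, 0, -0.1208], [0, 0, -0.1208], [0, 0, -0.1208], [0, 0, 0], [0, 0, 0]]' --delta_pos '[[0, 0, 0], [0, 0, 0], [0, 0, 0], [0, 0, 0], [0, 0, 0], [0, 0, 0], [0, 0, 0], [0, 0, 0], [0, 0, 0], [0, 0, 0], [0, 0, 0], [0, 0, 0], [0, 0, 0], [0, 0, 0], [0, 0, 0]]' --gripper '[0.085, 0.085, 0.085, 0.085, 0.085, 0.085, 0.085, 0.085, 0.085, 0.085, 0.085, 0.085, 0.085, 0.085, 0.085]'

```text
time: 12.75
tool_pos: [0.4045, 0.1731, 0.1509]
tcp_rot: [0.079, 3.14, 0.001]
wrist_force: [-0.1, 0.8, -0.6]
width: 0.993
grip_force: 0.0
```

```bash
python3 -c "
from h import *
st();look('pics/m6.png');snap('wrist','pics/w6.png')"
```

```text
t 12.75 pos [0.4045 0.1731 0.1509] nt [-0.2751  0.1608] yaw_y 1.5207 zax [ 5.e-04  5.e-04 -1.e+00] F [-0.1  0.8 -0.6]
```

View pics/m6.png

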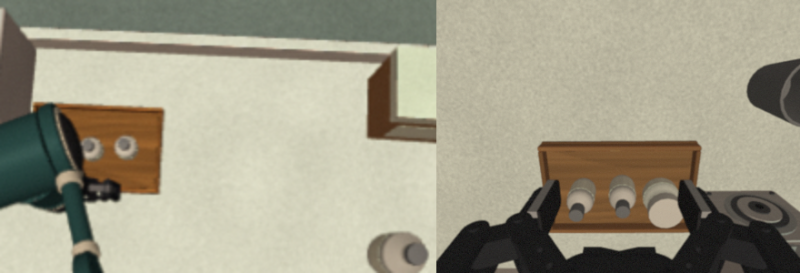

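Wrist camera looks toward the robot: tray front rim spans composite (540,143)–(698,143), items upright. Measure the front rim.

```bash
python3 - <<'E'
from h import *
P=plane('wrist',[[146,201],[368,201]],.025);print([nt(p).round(4) for p in P])
a=cv2.imread('pics/w6.png');h=cv2.cvtColor(a,cv2.COLOR_BGR2HSV);m=(h[...,1]>90)&(h[...,0]<25)
for x in (170,200,250,300,350):
    y=np.where(m[:,x])[0].min();print(x,y,nt(plane('wrist',[[x,y-.5]],.025)[0]).round(4))
for y in (205,210):
    xs=np.where(m[y])[0];print(y,[nt(p).round(4) for p in plane('wrist',[[xs.min(),y],[xs.max(),y]],.025)])
E
```

```text
[array([-0.2609,  0.0516]), array([-0.2599,  0.2693])]
170 200 [-0.2623  0.0754]
200 200 [-0.2622  0.1048]
250 199 [-0.263   0.1536]
300 199 [-0.2628  0.2024]
350 199 [-0.2626  0.2513]
205 [array([-0.2567,  0.0501]), array([-0.2557,  0.2718])]
210 [array([-0.2514,  0.0474]), array([-0.2504,  0.2744])]
```

>>> jog_arm --turn '[[0, 0, 0], [0, 0, 0], [0, 0, 0], [0, 0, 0], [0, 0, 0], [0, 0, 0], [0, 0, 0], [0, 0, 0], [0, 0, 0], [0, 0, 0], [0, 0, 0]]' --delta_pos '[[0.016, 0, 0], [0, 0, 0.025], [0, 0, 0.025], [0, 0, 0.025], [0, 0, 0.025], [0, 0, 0.02], [0, 0, 0.012], [0, 0, 0.01], [0, 0, 0.008], [0, 0, 0], [0, 0, 0]]' --gripper '[0.085, 0.085, 0.085, 0.085, 0.085, 0.085, 0.085, 0.085, 0.085, 0.085, 0.085]'

```text
time: 13.82
tool_pos: [0.3887, 0.1739, 0.0004]
tcp_rot: [-0.073, -3.141, 0.0]
wrist_force: [-0.6, 0.0, -0.2]
width: 0.997
grip_force: 0.0
```

>>> jog_arm --turn '[[0, 0, 0], [0, 0, 0], [0, 0, 0], [0, 0, 0], [0, 0, 0], [0, 0, 0], [0, 0, 0], [0, 0, 0], [0, 0, 0], [0, 0, 0], [0, 0, 0], [0, 0, 0], [0, 0, 0], [0, 0, 0], [0, 0, 0], [0, 0, 0], [0, 0, 0], [0, 0, 0], [0, 0, 0], [0, 0, 0]]' --delta_pos '[[-0.003, 0, 0], [-0.003, 0, 0], [-0.002, 0, 0], [-0.0015, 0, 0], [-0.0015, 0, 0], [-0.0015, 0, 0], [-0.0015, 0, 0], [-0.0015, 0, 0], [-0.0015, 0, 0], [-0.0015, 0, 0], [-0.0015, 0, 0], [-0.0015, 0, 0], [-0.0015, 0, 0], [-0.0015, 0, 0], [-0.0015, 0, 0], [-0.0015, 0, 0], [-0.0015, 0, 0], [-0.0015, 0, 0], [-0.0015, 0, 0], [-0.0015, 0, 0]]' --gripper '[0.085, 0.085, 0.085, 0.085, 0.085, 0.085, 0.085, 0.085, 0.085, 0.085, 0.085, 0.085, 0.085, 0.085, 0.085, 0.085, 0.085, 0.085, 0.085, 0.085]'

```text
time: 15.48
tool_pos: [0.4198, 0.1718, -0.0003]
tcp_rot: [-0.073, -3.136, 0.002]
wrist_force: [-4.2, 0.5, 4.0]
width: 0.995
grip_force: 2.8
```

```bash
python3 -c "
from h import *
st();look('pics/m7.png')"
```

```text
t 15.4833 pos [ 4.198e-01  1.718e-01 -3.000e-04] nt [-0.2597  0.1602] yaw_y 1.5242 zax [-0.0045 -0.001  -1.    ] F [-4.2  0.5  4. ]
```

View pics/m7.png

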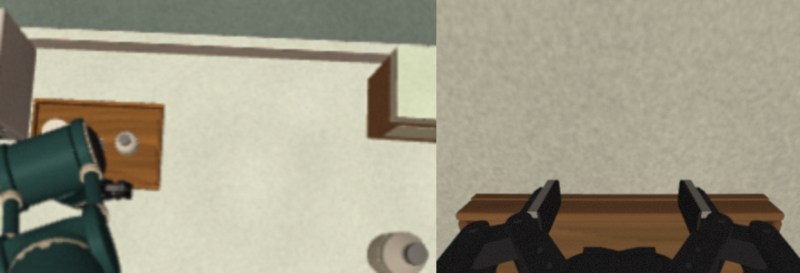

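Both pads in contact on the front side (row ~215), tray square, 4 N. Push on toward the upstand.

>>> jog_arm --turn '[[0, 0, 0], [0, 0, 0], [0, 0, 0], [0, 0, 0], [0, 0, 0], [0, 0, 0], [0, 0, 0], [0, 0, 0], [0, 0, 0], [0, 0, 0], [0, 0, 0], [0, 0, 0], [0, 0, 0], [0, 0, 0], [0, 0, 0], [0, 0, 0], [0, 0, 0], [0, 0, 0], [0, 0, 0], [0, 0, 0]]' --delta_pos '[[-0.002, 0, 0], [-0.003, 0, 0], [-0.004, 0, 0], [-0.004, 0, 0], [-0.004, 0, 0], [-0.004, 0, 0], [-0.004, 0, 0], [-0.004, 0, 0], [-0.004, 0, 0], [-0.004, 0, 0], [-0.004, 0, 0], [-0.004, 0, 0], [-0.004, 0, 0], [-0.004, 0, 0], [-0.004, 0, 0], [-0.004, 0, 0], [-0.004, 0, 0], [-0.004, 0, 0], [-0.003, 0, 0], [-0.002, 0, 0]]' --gripper '[0.085, 0.085, 0.085, 0.085, 0.085, 0.085, 0.085, 0.085, 0.085, 0.085, 0.085, 0.085, 0.085, 0.085, 0.085, 0.085, 0.085, 0.085, 0.085, 0.085]'

```text
time: 17.25
tool_pos: [0.4965, 0.1688, 0.0004]
tcp_rot: [0.073, 3.14, 0.0]
wrist_force: [-3.3, -0.1, -0.4]
width: 0.998
grip_force: 1.7
```

>>> jog_arm --turn '[[0, 0, 0], [0, 0, 0], [0, 0, 0], [0, 0, 0], [0, 0, 0], [0, 0, 0], [0, 0, 0], [0, 0, 0], [0, 0, 0]]' --delta_pos '[[-0.002, 0, 0], [-0.002, 0, 0], [-0.002, 0, 0], [-0.002, 0, 0], [-0.0015, 0, 0], [-0.0015, 0, 0], [-0.0015, 0, 0], [-0.0015, 0, 0], [-0.001, 0, 0]]' --gripper '[0.085, 0.085, 0.085, 0.085, 0.085, 0.085, 0.085, 0.085, 0.085]'

```text
time: 18.0
tool_pos: [0.5111, 0.1681, 0.0003]
tcp_rot: [0.073, 3.141, 0.0]
wrist_force: [-3.8, -0.2, 1.7]
width: 0.995
grip_force: 2.2
```

```bash
python3 - <<'E'
from h import *
st();a=snap('top','pics/t8.png');h=cv2.cvtColor(a,cv2.COLOR_RGB2HSV);m=(h[...,1]>90)&(h[...,0]<25)&(h[...,2]>60);m[:135]=0;m[240:]=0;m[:,:170]=0;m[:,280:]=0
for x in (180,190,200,210,220,230,235):
    y=np.where(m[:,x])[0];print(x,y.min(),nt(plane('top',[[x,y.min()-.5]],.025)[0]).round(4))
for y in (170,180,190):
    x=np.where(m[y])[0];print(y,x.max(),nt(plane('top',[[x.max()+.5,y]],.025)[0]).round(4))
E
```

```text
t 18.0 pos [5.111e-01 1.681e-01 3.000e-04] nt [-0.1684  0.1606] yaw_y 1.5244 zax [ 2.e-04  0.e+00 -1.e+00] F [-3.8 -0.2  1.7]
180 147 [-0.0075  0.2453]
190 147 [-0.0061  0.2126]
200 148 [-0.0081  0.1798]
210 148 [-0.0067  0.1473]
220 148 [-0.0053  0.1148]
230 149 [-0.0072  0.0822]
235 149 [-0.0065  0.0661]
170 239 [-0.0774  0.0474]
180 239 [-0.11    0.0455]
190 238 [-0.1425  0.0468]
```

>>> jog_arm --turn '[[0, 0, 0], [0, 0, 0], [0, 0, 0], [0, 0, 0], [0, 0, 0], [0, 0, 0], [0, 0, 0], [0, 0, 0]]' --delta_pos '[[-0.001, 0, 0], [-0.001, 0, 0], [-0.001, 0, 0], [-0.001, 0, 0], [-0.001, 0, 0], [-0.0005, 0, 0], [-0.0005, 0, 0], [-0.0005, 0, 0]]' --gripper '[0.085, 0.085, 0.085, 0.085, 0.085, 0.085, 0.085, 0.085]'

```text
time: 18.72
tool_pos: [0.5173, 0.1679, 0.0003]
tcp_rot: [-0.073, -3.141, -0.0]
wrist_force: [-5.2, -0.5, 2.0]
width: 0.994
grip_force: 2.6
```

>>> jog_arm --turn '[[0, 0, 0], [0, 0, 0], [0, 0, 0]]' --delta_pos '[[-0.0005, 0, 0], [-0.0005, 0, 0], [0, 0, 0]]' --gripper '[0.085, 0.085, 0.085]'

```text
time: 18.97
tool_pos: [0.5175, 0.1678, 0.0002]
tcp_rot: [-0.073, -3.139, 0.0]
wrist_force: [-7.5, 0.9, 5.0]
width: 0.996
grip_force: 3.5
```

>>> jog_arm --turn '[[0, 0, 0], [0, 0, 0], [0, 0, 0]]' --delta_pos '[[-0.0005, 0, 0], [-0.0005, 0, 0], [0, 0, 0]]' --gripper '[0.085, 0.085, 0.085]'

```text
time: 19.22
tool_pos: [0.5175, 0.1677, -0.0]
tcp_rot: [-0.073, -3.137, 0.001]
wrist_force: [-8.9, 0.9, 5.8]
width: 0.993
grip_force: 4.7
```

```bash
python3 - <<'E'
from h import *
st();a=snap('top','pics/t9.png');h=cv2.cvtColor(a,cv2.COLOR_RGB2HSV);m=(h[...,1]>90)&(h[...,0]<25)&(h[...,2]>60);m[:135]=0;m[240:]=0;m[:,:170]=0;m[:,280:]=0
for x in (180,200,220,235):
    y=np.where(m[:,x])[0];print(x,y.min(),nt(plane('top',[[x,y.min()-.5]],.025)[0]).round(4))
cv2.imwrite('pics/c9.png',cv2.resize(a[125:215,150:260],None,fx=6,fy=6,interpolation=cv2.INTER_CUBIC)[:,:,::-1])
E
```

```text
t 19.2167 pos [ 0.5175  0.1677 -0.    ] nt [-0.162   0.1605] yaw_y 1.5243 zax [-3.8e-03 -3.0e-04 -1.0e+00] F [-8.9  0.9  5.8]
180 145 [-0.0007  0.2459]Traceback (most recent call last):
  File "<stdin>", line 4, in <module>
    return umr_minimum(a, axis, None, out, keepdims, initial, where)
ValueError: zero-size array to reduction operation minimum which has no identity
```

>>> jog_arm --turn '[[0, 0, 0], [0, 0, 0], [0, 0, 0], [0, 0, 0], [0, 0, 0], [0, 0, 0], [0, 0, 0], [0, 0, 0], [0, 0, 0], [0, 0, 0], [0, 0, 0], [0, 0, 0], [0, 0, 0], [0, 0, 0], [0, 0, 0]]' --delta_pos '[[0.004, 0, 0], [0.008, 0, 0], [0, 0, 0], [0, 0, -0.02], [0, 0, -0.03], [0, 0, -0.03], [0, 0, -0.03], [0, 0, -0.03], [0, 0, 0], [-0.016, -0.024, 0], [-0.016, -0.024, 0], [-0.016, -0.024, 0], [-0.016, -0.024, 0], [-0.016, -0.024, 0], [-0.016, -0.024, 0]]' --gripper '[0.085, 0.085, 0.085, 0.085, 0.085, 0.085, 0.085, 0.085, 0.085, 0.085, 0.085, 0.085, 0.085, 0.085, 0.085]'

```text
time: 20.52
tool_pos: [0.5978, 0.0186, 0.1402]
tcp_rot: [0.073, 3.139, -0.0]
wrist_force: [0.6, 1.0, -0.1]
width: 0.999
grip_force: 0.0
```

>>> jog_arm --turn '[[0, 0, 0.1208], [0, 0, 0.1208], [0, 0, 0.1208], [0, 0, 0.1208], [0, 0, 0.1208], [0, 0, 0.1208], [0, 0, 0.1208], [0, 0, 0.1208], [0, 0, 0.1208], [0, 0, 0.1208], [0, 0, 0.1208], [0, 0, 0.1208], [0, 0, 0.1208], [0, 0, 0], [0, 0, 0]]' --delta_pos '[[0, 0, 0], [0, 0, 0], [0, 0, 0], [0, 0, 0], [0, 0, 0], [0, 0, 0], [0, 0, 0], [0, 0, 0], [0, 0, 0], [0, 0, 0], [0, 0, 0], [0, 0, 0], [0, 0, 0], [0, 0, 0], [0, 0, 0]]' --gripper '[0.085, 0.085, 0.085, 0.085, 0.085, 0.085, 0.085, 0.085, 0.085, 0.085, 0.085, 0.085, 0.085, 0.085, 0.085]'

```text
time: 21.77
tool_pos: [0.5969, 0.0199, 0.1401]
tcp_rot: [2.268, 2.173, 0.001]
wrist_force: [-0.5, -0.4, 0.4]
width: 0.995
grip_force: 0.0
```

```bash
python3 - <<'E'
from h import *
st();look('pics/m10.png')
E
```

```text
t 21.7667 pos [0.5969 0.0199 0.1401] nt [-0.0759  0.0164] yaw_y -0.0427 zax [ 8.e-04 -2.e-04 -1.e+00] F [-0.5 -0.4  0.4]
```

View pics/m10.png

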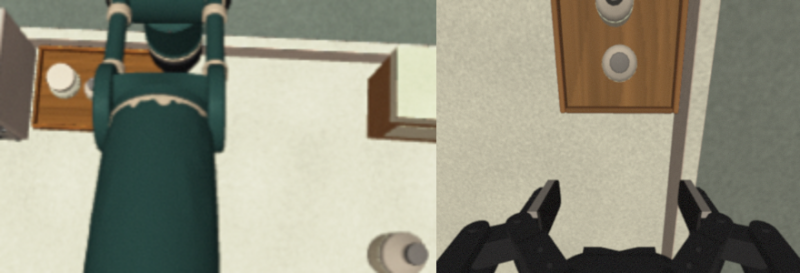

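Tray is against the upstand, end at composite row 111; fingers are before it. Lower and push to the coin box.

>>> jog_arm --turn '[[0, 0, 0], [0, 0, 0], [0, 0, 0], [0, 0, 0], [0, 0, 0], [0, 0, 0], [0, 0, 0], [0, 0, 0], [0, 0, 0], [0, 0, 0]]' --delta_pos '[[0, -0.005, 0], [0, 0, 0.025], [0, 0, 0.025], [0, 0, 0.025], [0, 0, 0.025], [0, 0, 0.02], [0, 0, 0.01], [0, 0, 0.009], [0, 0, 0], [0, 0, 0]]' --gripper '[0.085, 0.085, 0.085, 0.085, 0.085, 0.085, 0.085, 0.085, 0.085, 0.085]'

```text
time: 22.7
tool_pos: [0.592, 0.0202, 0.0017]
tcp_rot: [2.271, 2.17, 0.001]
wrist_force: [-0.1, -0.3, -0.3]
width: 0.999
grip_force: 0.0
```

>>> jog_arm --turn '[[0, 0, 0], [0, 0, 0], [0, 0, 0], [0, 0, 0], [0, 0, 0], [0, 0, 0], [0, 0, 0], [0, 0, 0], [0, 0, 0], [0, 0, 0], [0, 0, 0], [0, 0, 0], [0, 0, 0], [0, 0, 0], [0, 0, 0], [0, 0, 0], [0, 0, 0]]' --delta_pos '[[0.003, 0, 0], [0.003, 0, 0], [0.003, 0, 0], [0.002, 0, 0], [0.002, 0, 0], [0.001, 0, 0], [0.001, 0, 0], [0.001, 0, 0], [0.001, 0, 0], [0.001, 0, 0], [0.001, 0, 0], [0.001, 0, 0], [0.001, 0, 0], [0.001, 0, 0], [0.001, 0, 0], [0.001, 0, 0], [0.001, 0, 0]]' --gripper '[0.085, 0.085, 0.085, 0.085, 0.085, 0.085, 0.085, 0.085, 0.085, 0.085, 0.085, 0.085, 0.085, 0.085, 0.085, 0.085, 0.085]'

```text
time: 24.12
tool_pos: [0.5927, 0.0452, 0.0012]
tcp_rot: [-2.272, -2.17, 0.0]
wrist_force: [-0.7, -3.5, -0.7]
width: 0.997
grip_force: 1.8
```

```bash
python3 - <<'E'
from h import *
st()
E
```

```text
t 24.1167 pos [0.5927 0.0452 0.0012] nt [-0.0813  0.0415] yaw_y -0.0461 zax [-2.e-04 -1.e-04 -1.e+00] F [-0.7 -3.5 -0.7]
```

Pushing steadily at 3.5 N; go on slowly until the force rises.

>>> jog_arm --turn '[[0, 0, 0], [0, 0, 0], [0, 0, 0], [0, 0, 0], [0, 0, 0]]' --delta_pos '[[0.001, 0, 0], [0.001, 0, 0], [0.0005, 0, 0], [0.0005, 0, 0], [0, 0, 0]]' --gripper '[0.085, 0.085, 0.085, 0.085, 0.085]'

```text
time: 24.53
tool_pos: [0.5927, 0.0465, 0.0012]
tcp_rot: [2.27, 2.169, -0.003]
wrist_force: [-0.0, -10.8, 1.1]
width: 0.997
grip_force: 5.3
```

>>> jog_arm --turn '[[0, 0, 0], [0, 0, 0], [0, 0, 0], [0, 0, 0]]' --delta_pos '[[0.0005, 0, 0], [0.0005, 0, 0], [0.0005, 0, 0], [0, 0, 0]]' --gripper '[0.085, 0.085, 0.085, 0.085]'

```text
time: 24.87
tool_pos: [0.5927, 0.0465, 0.0012]
tcp_rot: [2.269, 2.169, -0.006]
wrist_force: [-1.4, -15.5, 0.5]
width: 0.999
grip_force: 8.0
```

>>> jog_arm --turn '[[0, 0, 0], [0, 0, 0], [0, 0, 0], [0, 0, 0], [0, 0, 0], [0, 0, 0], [0, 0, 0], [0, 0, 0], [0, 0, 0], [0, 0, 0], [0, 0, 0], [0, 0, 0], [0, 0, 0], [0, 0, 0], [0, 0, 0], [0, 0, 0]]' --delta_pos '[[-0.003, 0, 0], [-0.006, 0, 0], [-0.008, 0, 0], [0, 0, -0.02], [0, 0, -0.03], [0, 0, -0.03], [0, 0, -0.03], [0, 0, -0.03], [0, 0, -0.03], [-0.01, -0.03, 0], [-0.02, -0.03, 0], [-0.02, -0.03, 0], [-0.02, -0.03, 0], [-0.02, -0.03, 0], [-0.02, 0, 0], [0, 0, 0]]' --gripper '[0.085, 0.085, 0.085, 0.085, 0.085, 0.085, 0.085, 0.085, 0.085, 0.085, 0.085, 0.085, 0.085, 0.085, 0.085, 0.085]'

```text
time: 26.2
tool_pos: [0.4356, -0.0721, 0.1713]
tcp_rot: [2.273, 2.167, -0.0]
wrist_force: [0.8, -0.1, 0.1]
width: 0.994
grip_force: 0.0
```

```bash
python3 - <<'E'
from h import *
st();a=snap('top','pics/t11.png');b=vision.read_camera('scene')
h=cv2.cvtColor(a,cv2.COLOR_RGB2HSV);m=(h[...,1]>90)&(h[...,0]<25)&(h[...,2]>60);m[:135]=0;m[240:]=0;m[:,:160]=0;m[:,260:]=0
for x in range(175,238,10):
    y=np.where(m[:,x])[0]
    if len(y):print(x,y.min(),y.max(),[nt(p).round(4) for p in plane('top',[[x,y.min()-.5],[x,y.max()+.5]],.025)])
for y in range(152,190,8):
    x=np.where(m[y])[0]
    if len(x):print('row',y,x.min(),x.max(),[nt(p).round(4) for p in plane('top',[[x.min()-.5,y],[x.max()+.5,y]],.025)])
A=cv2.resize(a[120:270,90:390],(600,300),interpolation=cv2.INTER_CUBIC);B=cv2.resize(b[120:345,200:500],(400,300),interpolation=cv2.INTER_CUBIC)
cv2.imwrite('pics/m11.png',cv2.resize(np.hstack([A,B]),(800,240))[:,:,::-1])
E
```

```text
t 26.2 pos [ 0.4356 -0.0721  0.1713] nt [-0.2329 -0.0828] yaw_y -0.048 zax [ 6.e-04 -8.e-04 -1.e+00] F [ 0.8 -0.1  0.1]
175 145 190 [array([-0.0014,  0.2623]), array([-0.1534,  0.2482])]
185 145 190 [array([-1.000e-04,  2.296e-01]), array([-0.152 ,  0.2163])]
195 145 191 [array([0.0013, 0.1969]), array([-0.1537,  0.1842])]
205 146 191 [array([-0.0007,  0.164 ]), array([-0.1522,  0.1525])]
215 146 192 [array([0.0008, 0.1315]), array([-0.154 ,  0.1206])]
225 147 192 [array([-0.0012,  0.0989]), array([-0.1525,  0.089 ])]
235 147 193 [array([0.0003, 0.0665]), array([-0.1542,  0.0572])]
row 152 168 238 [array([-0.0278,  0.2845]), array([-0.0177,  0.0541])]
row 160 167 238 [array([-0.0547,  0.2851]), array([-0.0445,  0.0525])]
row 168 166 237 [array([-0.0814,  0.2857]), array([-0.0711,  0.0542])]
row 176 166 237 [array([-0.1078,  0.2832]), array([-0.0973,  0.0526])]
row 184 165 236 [array([-0.134 ,  0.2839]), array([-0.1234,  0.0543])]
```

View pics/m11.png

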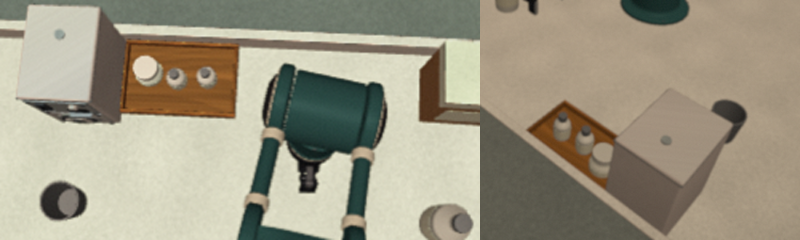

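The tray lies against the upstand (rear edge n ≈ 0 ± 1 mm) and coin box (≈0.285), items standing, others unmoved. A last light press on the long side makes sure it is flush.

>>> jog_arm --turn '[[0, 0, 0], [0, 0, 0], [0, 0, 0], [0, 0, 0], [0, 0, 0], [0, 0, 0], [0, 0, 0], [0, 0, 0], [0, 0, 0], [0, 0, 0]]' --delta_pos '[[0.025, 0.0045, 0], [0.025, 0.0045, 0], [0.025, 0.0045, 0], [0.025, 0.0045, 0], [0.025, 0.0045, 0], [0.025, 0.0045, 0], [0.025, 0.0045, 0], [0.025, 0.0045, 0], [0.025, 0.0045, 0], [0.025, 0.0045, 0]]' --gripper '[0.085, 0.085, 0.085, 0.085, 0.085, 0.085, 0.085, 0.085, 0.085, 0.085]'

```text
time: 27.13
tool_pos: [0.4942, 0.1804, 0.1712]
tcp_rot: [-2.27, -2.171, -0.001]
wrist_force: [0.7, 0.1, -0.3]
width: 0.996
grip_force: 0.0
```

>>> jog_arm --turn '[[0, 0, -0.1208], [0, 0, -0.1208], [0, 0, -0.1208], [0, 0, -0.1208], [0, 0, -0.1208], [0, 0, -0.1208], [0, 0, -0.1208], [0, 0, -0.1208], [0, 0, -0.1208], [0, 0, -0.1208], [0, 0, -0.1208], [0, 0, -0.1208], [0, 0, -0.1208], [0, 0, 0], [0, 0, 0]]' --delta_pos '[[0, 0, 0], [0, 0, 0], [0, 0, 0], [0, 0, 0], [0, 0, 0], [0, 0, 0], [0, 0, 0], [0, 0, 0], [0, 0, 0], [0, 0, 0], [0, 0, 0], [0, 0, 0], [0, 0, 0], [0, 0, 0], [0, 0, 0]]' --gripper '[0.085, 0.085, 0.085, 0.085, 0.085, 0.085, 0.085, 0.085, 0.085, 0.085, 0.085, 0.085, 0.085, 0.085, 0.085]'

```text
time: 28.38
tool_pos: [0.494, 0.1786, 0.1712]
tcp_rot: [-0.076, -3.14, -0.001]
wrist_force: [-0.1, -0.0, 0.3]
width: 0.994
grip_force: 0.0
```

```bash
python3 - <<'E'
from h import *
st()
E
```

```text
t 28.3833 pos [0.494  0.1786 0.1712] nt [-0.186   0.1703] yaw_y 1.5222 zax [-2.e-04  5.e-04 -1.e+00] F [-0.1 -0.   0.3]
```

>>> jog_arm --turn '[[0, 0, 0], [0, 0, 0], [0, 0, 0], [0, 0, 0], [0, 0, 0], [0, 0, 0], [0, 0, 0], [0, 0, 0], [0, 0, 0], [0, 0, 0], [0, 0, 0], [0, 0, 0], [0, 0, 0], [0, 0, 0], [0, 0, 0], [0, 0, 0], [0, 0, 0], [0, 0, 0]]' --delta_pos '[[0, 0, 0.03], [0, 0, 0.03], [0, 0, 0.03], [0, 0, 0.03], [0, 0, 0.02], [0, 0, 0.015], [0, 0, 0.01], [0, 0, 0.005], [0, 0, 0], [-0.003, 0, 0], [-0.004, 0, 0], [-0.004, 0, 0], [-0.004, 0, 0], [-0.003, 0, 0], [-0.002, 0, 0], [-0.002, 0, 0], [-0.001, 0, 0], [0, 0, 0]]' --gripper '[0.085, 0.085, 0.085, 0.085, 0.085, 0.085, 0.085, 0.085, 0.085, 0.085, 0.085, 0.085, 0.085, 0.085, 0.085, 0.085, 0.085, 0.085]'

```text
time: 29.88
tool_pos: [0.5169, 0.1763, 0.0013]
tcp_rot: [0.073, 3.141, 0.0]
wrist_force: [0.1, 0.1, -0.6]
width: 0.998
grip_force: 0.0
```

>>> jog_arm --turn '[[0, 0, 0], [0, 0, 0], [0, 0, 0], [0, 0, 0], [0, 0, 0]]' --delta_pos '[[-0.0005, 0, 0], [-0.0005, 0, 0], [-0.0005, 0, 0], [-0.0005, 0, 0], [0, 0, 0]]' --gripper '[0.085, 0.085, 0.085, 0.085, 0.085]'

```text
time: 30.3
tool_pos: [0.5178, 0.1762, 0.0011]
tcp_rot: [-0.073, -3.139, 0.0]
wrist_force: [-3.7, 0.2, 0.5]
width: 0.995
grip_force: 1.4
```

>>> jog_arm --turn '[[0, 0, 0], [0, 0, 0], [0, 0, 0], [0, 0, 0]]' --delta_pos '[[-0.0005, 0, 0], [-0.0005, 0, 0], [-0.0005, 0, 0], [0, 0, 0]]' --gripper '[0.085, 0.085, 0.085, 0.085]'

```text
time: 30.63
tool_pos: [0.5179, 0.1761, 0.0008]
tcp_rot: [-0.073, -3.136, 0.001]
wrist_force: [-7.3, 1.2, 4.2]
width: 0.995
grip_force: 3.5
```

>>> jog_arm --turn '[[0, 0, 0], [0, 0, 0], [0, 0, 0], [0, 0, 0], [0, 0, 0], [0, 0, 0], [0, 0, 0], [0, 0, 0], [0, 0, 0], [0, 0, 0], [0, 0, 0], [0, 0, 0], [0, 0, 0], [0, 0, 0], [0, 0, 0], [0, 0, 0]]' --delta_pos '[[0.003, 0, 0], [0.006, 0, 0], [0.008, 0, 0], [0, 0, -0.02], [0, 0, -0.03], [0, 0, -0.03], [0, 0, -0.03], [0, 0, -0.03], [0, 0, -0.03], [0.005, -0.035, 0], [0.005, -0.035, 0], [0.005, -0.035, 0], [0.005, -0.035, 0], [0.005, -0.035, 0], [0.005, -0.035, 0], [0, 0, 0]]' --gripper '[0.085, 0.085, 0.085, 0.085, 0.085, 0.085, 0.085, 0.085, 0.085, 0.085, 0.085, 0.085, 0.085, 0.085, 0.085, 0.085]'

```text
time: 31.97
tool_pos: [0.462, -0.0362, 0.1713]
tcp_rot: [0.08, 3.14, -0.005]
wrist_force: [-0.9, -0.5, -0.8]
width: 0.995
grip_force: 0.0
```

```bash
python3 - <<'E'
from h import *
st();a=snap('top','pics/t12.png');o=cv2.imread('pics/t11.png')[:,:,::-1]
d=np.abs(a.astype(int)-o).max(2)
print('diff tray region',(d[140:196,165:240]>40).sum(),d[140:196,165:240].max())
h=cv2.cvtColor(a,cv2.COLOR_RGB2HSV);m=(h[...,1]>90)&(h[...,0]<25)&(h[...,2]>60);m[:135]=0;m[240:]=0;m[:,:160]=0;m[:,260:]=0
for x in range(175,238,10):
    y=np.where(m[:,x])[0];print(x,y.min(),y.max())
for y in range(152,190,8):
    x=np.where(m[y])[0];print('row',y,x.min(),x.max())
E
```

```text
t 31.9667 pos [ 0.462  -0.0362  0.1713] nt [-0.2081 -0.0457] yaw_y 1.52 zax [ 2.e-04 -3.e-03 -1.e+00] F [-0.9 -0.5 -0.8]
diff tray region 177 187
175 145 190
185 145 190
195 145 191
205 146 191
215 146 192
225 147 192
235 147 188
row 152 168 238
row 160 167 236
row 168 166 234
row 176 166 233
row 184 165 234
```

Tray edges unchanged by the press (right-side differences are the arm's occlusion), so it was flush already. Handing in.

```bash
python3 -c "
from h import *
print(ticket.finish_job())"
```

```text
the job is handed in; nothing more can be done
None
```

The job is handed in at about 32 s: to within about 2 mm in the camera images, the tray's long side is flush against the upstand and its short end is up against the coin box, with both bottles and the jar still standing and nothing else seen to have moved.

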